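Switch on the measuring bench in start-up order

ROBOT

A 6-joint arm with a two-finger parallel gripper is mounted at the origin on a cart in front of the work surface, level with it; the furniture and walls round the work are solid. World frame = base frame: x ahead of the robot, y to its left, z up, the work surface at z = 0. Lengths are in m, angles in rad, forces in N, time in s.
With the tool pointing down it reaches from about 0.25 to 0.725 m from the base axis. Payload 4 kg.
Tool frame: the origin (TCP) lies midway between the tips of the shut fingers; the grasp point (between the pads) lies 19 mm behind it; z points along the fingers, x is the direction in which the jaws open and shut, and the axes are right-handed (so a half turn about z gives the same grasp; the last joint's range is limited). The gripper opens to 85 mm and grips with 20 to 120 N. Pads are 22 mm wide; open, the fingers measure 114 mm over their backs; the gripper's body (76 mm by 85 mm) begins 54 mm behind the grasp point. The pads swing forward as they close: fully open they stand 13 mm farther back than shut.
Start: joints at [-1.203, 0.241, 0.005, 1.335, 0, 1.571], TCP at [0.18, -0.467, 0.231] pointing down, gripper open.
Joint ranges: [-2.72, 2.72], [-1.05, 1.87], [-1.09, 1.28], [-1.99, 2.15], [-1.42, 1.44], [-3.14, 3.14]. Speed limits (rad/s): [2.79, 2.79, 3.14, 3.14, 3.14, 3.14].

INTERFACE

Orientations are given as a unit quaternion [x, y, z, w].
In Python, from workcell import telemetry, camera, get_calibration, bot gives the robot as it stands.
- The arm moves only by the tool step_arm, never from a script. Its argument "increments" is a list of rows, each an object with "slide": the shift along the tool's x, y, z in m, a list of three; "turn": the turn, a rotation vector about the tool's x, y, z in rad, a list of three; "grip": the closure, from -1 (fully open) to 1 (shut), so that 0 is half open. A call has 1 to 12 rows; each row shifts and turns the commanded pose from where the row before left it, along the tool's axes as they then stand; what a row does not reach is not made up. A row lasts 1/12 s, in which the tool goes at most 41.7 mm and 7.16 degrees, less where a joint would pass 70% of its speed; a pose out of reach is approached as far as the arm can. A call is refused whole if a number of a shift passes 0.0417 or a number of a turn 0.125, either way. A call with a gripper value outside its range is refused whole. The fingers move at their own pace and stop on an object; the grip force is fixed at half the most. Time passes only in rows, so rows that do not move let the fingers close. It gives the time, the measured TCP pose, the force and the opening at its end, in the units of the state.
- telemetry.get_obs(): the state, without advancing time (a new reading comes with each control period).
- camera(name): name is "scene" or "top"; returns (picture, depth): 384x512x3 uint8, red, green, blue; 384x512 float32, m along the optical axis (not along the pixel's ray), 0 where there is no reading.
- get_calibration(name): a dict with "K" (3x3 intrinsics, pixels), "extrinsics" (4x4, takes a point from camera to world coordinates). Camera axes: x right, y down, z forward; pixel columns grow to the right and rows downward; lengths in m; the calibration is good to about 2 mm. A picture is of the moment at which its call begins. get_calibration takes no time and is no camera call.
- bot.job_done(): hands the job in, once; it reports no verdict.
The state is a dict: "clock": time; "joint_pos": joint angles; "joint_vel": joint speeds; "tau": joint torques, N m; "eef_pos": TCP position; "tool_rot": TCP orientation; "ft_force": force on the tool from outside, world axes, zero at the start; "ft_torque": the same for the moment, N m; "grip_width": finger opening in m.
Only numpy, scipy, OpenCV 4.12 (cv2) and the standard library are available. Lean on these libraries where they do the work, as an engineer would, in place of code of your own. Each camera call takes 0.05 s, during which the arm holds its last target. There are 200 camera calls.

TASK

Switch on the three grey push-switch boxes beside the measuring machine in their start-up order: first press the square key, then the round key, last the long bar key. Press each one lightly with the fingertips, just until it is well down; it stays down by itself. Do not pick up the boxes or shove them out of place, and leave the other things on the bench as they are.

Things in the scene. Friction and masses are not known exactly. Their poses are not given: they have to be found in the camera images.
- switch_square: Loose grey plastic switch box, 66 x 66 mm, 40 mm high without its key, 0.4 to 0.7 kg, on rubber feet on the bench; on the middle of its top stands a square key, 32 x 32 mm, black, rising 16 mm above the housing (top 56 mm above the bench with the key up). Origin: centre of its underside, z up. The three boxes differ only in the key's shape, and any box may stand at any of the three places.
- key_square_top (a point): Centre of the top face of a square key; it goes down with the key.
- key_square (a joint): How far that key is down, in m: 0 up, 0.010 at its stop (straight down into the box); at the start 0 to 0.0015. It starts to move at about 3 N, takes about 5 N at the stop, and stays at whatever depth it is pushed to; it counts as down from 0.006.
- switch_round: Loose grey plastic switch box, 66 x 66 mm, 40 mm high without its key, 0.4 to 0.7 kg, on rubber feet on the bench; on the middle of its top stands a round mushroom key, 42 mm across, black, rising 16 mm above the housing (top 56 mm above the bench with the key up). Origin: centre of its underside, z up. The three boxes differ only in the key's shape, and any box may stand at any of the three places.
- key_round_top (a point): Centre of the top face of a round mushroom key; it goes down with the key.
- key_round (a joint): How far that key is down, in m: 0 up, 0.010 at its stop (straight down into the box); at the start 0 to 0.0015. It starts to move at about 3 N, takes about 5 N at the stop, and stays at whatever depth it is pushed to; it counts as down from 0.006.
- switch_bar: Loose grey plastic switch box, 66 x 66 mm, 40 mm high without its key, 0.4 to 0.7 kg, on rubber feet on the bench; on the middle of its top stands a long narrow bar key, 20 mm along the box's own x and 54 mm along its y, black, rising 16 mm above the housing (top 56 mm above the bench with the key up). Origin: centre of its underside, z up. The three boxes differ only in the key's shape, and any box may stand at any of the three places.
- key_bar_top (a point): Centre of the top face of a long narrow bar key; it goes down with the key.
- key_bar (a joint): How far that key is down, in m: 0 up, 0.010 at its stop (straight down into the box); at the start 0 to 0.0015. It starts to move at about 3 N, takes about 5 N at the stop, and stays at whatever depth it is pushed to; it counts as down from 0.006.
- gauge_block_big: plain ground steel block, 30 x 72 x 24 mm high; a bystander. Origin: centre of its underside.
- ring_gauge: plain steel ring gauge, 58 mm across, 18 mm high; a bystander. Origin: centre of its underside.
- loupe: small black eye loupe, 41 mm across, 31 mm high; a bystander. Origin: centre of its underside.
- eraser: blue and white eraser, 21 x 46 x 12 mm high; a bystander. Origin: centre of its underside.

How it is judged:
On the way, in this order (a step that is already met when the one before it is completed fails the run):
1. the square key is down (value of joint key_square above 0.006 m), for 0.1 s.
2. the round key is down (value of joint key_round above 0.006 m), for 0.1 s.
3. the bar key is down (value of joint key_bar above 0.006 m), for 0.1 s.
At the end, for the whole second after the job is handed in: All three keys are down by at least 6 of their 10 mm; the three boxes stand upright and at rest within 20 mm of where they stood, and the steel block, ring gauge, loupe and eraser within 10 mm (value of joint each of key_square, key_round, key_bar above 0.006 m and distance of each of switch_square, switch_round, switch_bar from where it was at the start of the episode below 0.02 m and angle between each of switch_square, switch_round, switch_bar's own z axis and vertical below 0.1 rad and linear speed of each of switch_square, switch_round, switch_bar below 0.02 m/s and distance of each of gauge_block_big, ring_gauge, loupe, eraser from where it was at the start of the episode below 0.01 m); the robot touches nothing.
It fails at once if a key is pushed out of order (more than 3 mm before the key that comes ahead of it is down 6 mm) ((value of joint key_round above 0.003 m and value of joint key_square below 0.006 m) or (value of joint key_bar above 0.003 m and value of joint key_round below 0.006 m)).
It fails at once if a switch box is pressed hard (over 25 N), or pressed with another part of the robot than the fingers (over 5 N) (contact force between the fingers and switch_square above 25 N or contact force between the arm and switch_square above 5 N or contact force between the fingers and switch_round above 25 N or contact force between the arm and switch_round above 5 N or contact force between the fingers and switch_bar above 25 N or contact force between the arm and switch_bar above 5 N).
It fails at once if a switch box is lifted (more than 12 mm) (height (world z) of any of switch_square, switch_round, switch_bar above 0.012 m).
It fails at once if a switch box is shoved more than 20 mm from its place (distance of any of switch_square, switch_round, switch_bar from where it was at the start of the episode above 0.02 m).
It fails at once if a bystander (steel block, ring gauge, loupe, eraser) is moved more than 10 mm (distance of any of gauge_block_big, ring_gauge, loupe, eraser from where it was at the start of the episode above 0.01 m).
It also fails if it takes over 35 s, if anything falls off the work surface, if the arm or the gripper's body presses on something with over 40 N, if the wrist force passes 120 N, or if a joint passes its speed limit or range.

## Working session

There is one attempt and no reset: what is moved stays moved. The work goes in short steps, Python scripts to look and compute and a tool call to move; the robot and the scene stay as the last step left them, time stands still between calls to the robot, and variables do not carry over. Pictures are saved under pics/ and viewed, about 8 in all and at most 12, crops included, and the job is handed in when it is done.

Besides the shell and the picture viewer there is one more tool, called after ">>>" by a JSON object that holds its "api" and its "payload", one argument or row to a line. step_arm: Moves the arm, as the interface text tells. Its arguments: {"type":"object","properties":{"increments":{"type":"array","items":{"type":"object","properties":{"slide":{"type":"array","items":{"type":"number"}},"turn":{"type":"array","items":{"type":"number"}},"grip":{"type":"number"}}}}},"required":["increments"]}

```bash
mkdir -p pics; python3 - <<'E'
from workcell import telemetry, camera, get_calibration
import cv2, numpy as np
o=telemetry.get_obs(); print({k:np.round(v,4) for k,v in o.items()})
for n in("top","scene"):
    p,d=camera(n); np.savez(f"{n}.npz",p=p,d=d)
    cv2.imwrite(f"pics/{n}1.png",cv2.resize(p[:,:,::-1],(800,600),interpolation=cv2.INTER_CUBIC))
    c=get_calibration(n); print(n,c["K"],c["extrinsics"])
E
```

```text
{'clock': np.float64(0.0), 'joint_pos': array([-1.203 ,  0.2414,  0.0037,  1.3352, -0.    ,  1.5708]), 'joint_vel': array([ 0.0009,  0.0012, -0.001 ,  0.002 , -0.0005,  0.    ]), 'tau': array([-6.00000e-04, -3.72319e+01,  2.52407e+01,  1.68000e-02,
       -1.00000e-04,  0.00000e+00]), 'eef_pos': array([ 0.1795, -0.466 ,  0.2304]), 'tool_rot': array([ 8.245e-01, -5.659e-01, -9.000e-04, -6.000e-04]), 'ft_force': array([-0.0101, -0.5923, -0.2099]), 'ft_torque': array([-0.001 , -0.0012, -0.0106]), 'grip_width': np.float64(0.0855)}
top [[385.08435197   0.         252.6258164 ]
 [  0.         385.08435197 190.58473662]
 [  0.           0.           1.        ]] [[ 9.26525332e-03 -9.97946660e-01  6.33768010e-02  3.84009895e-01]
 [-9.99956616e-01 -9.18580472e-03  1.54485897e-03 -2.31579269e-01]
 [-9.59519931e-04 -6.33883650e-02 -9.97988474e-01  9.22573958e-01]
 [ 0.00000000e+00  0.00000000e+00  0.00000000e+00  1.00000000e+00]]
scene [[456.70852083   0.         256.91428645]
 [  0.         456.70852083 193.74944879]
 [  0.           0.           1.        ]] [[ 0.72372053 -0.32710272  0.60764497 -0.10275161]
 [-0.68998088 -0.35887075  0.62860017 -0.76185222]
 [ 0.01244918 -0.87419425 -0.48541675  0.49139561]
 [ 0.          0.          0.          1.        ]]
```

View pics/top1.png

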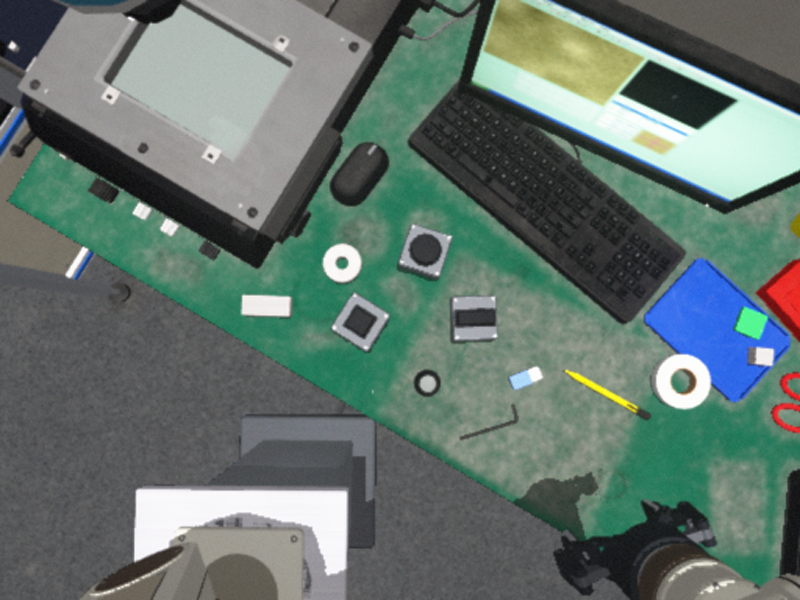

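View pics/scene1.png

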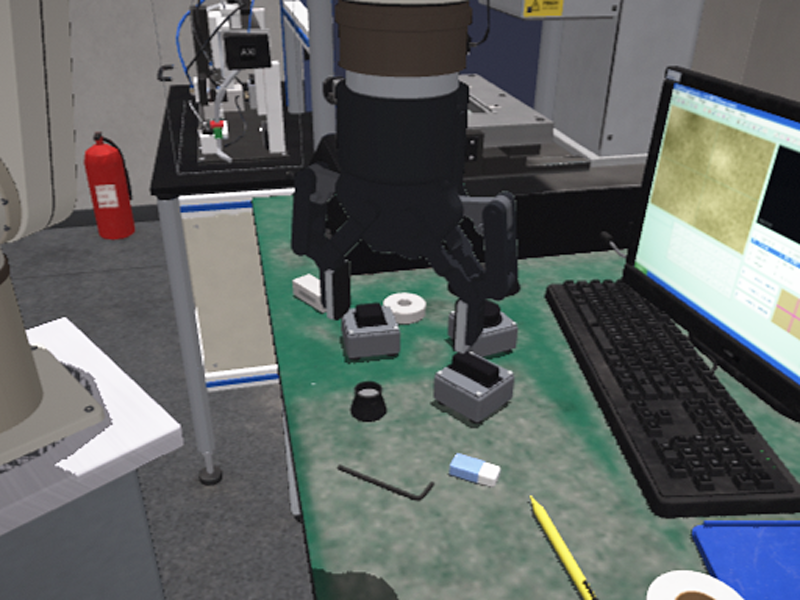

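The top view (800x600 px) shows the square key at (360,320), the round key at (426,249) and the bar key at (475,318). The measuring machine stands to the upper left of them. Next I measure the positions.

```bash
cat > h.py <<'E'
import numpy as np, cv2
from workcell import get_calibration
def pts(n,uv,d):
    c=get_calibration(n);K=c["K"];E=np.array(c["extrinsics"]);uv=np.atleast_2d(uv).astype(float)
    r=np.c_[(uv[:,0]-K[0][2])/K[0][0],(uv[:,1]-K[1][2])/K[1][1],np.ones(len(uv))]*np.reshape(d,(-1,1))
    return r@E[:3,:3].T+E[:3,3]
E
python3 - <<'E'
from h import *
from workcell import telemetry
from scipy.spatial.transform import Rotation as R
f=np.load("top.npz");p,d=f["p"],f["d"]
v,u=np.mgrid[:384,:512]
W=pts("top",np.c_[u.ravel(),v.ravel()],d.ravel()).reshape(384,512,3)
o=telemetry.get_obs();t=np.array(o["eef_pos"]);M=R.from_quat(o["tool_rot"]).as_matrix();print(M.round(3))
for n,(a,b) in dict(sq=(360,320),ro=(426,249),bar=(475,318)).items():
    a,b=a*.64,b*.64
    m=(p.max(2)<75)&(np.hypot(u-a,v-b)<20)&(W[...,2]>.047)&(W[...,2]<.065)
    q=W[m];c=np.array([(q[:,i].min()+q[:,i].max())/2 for i in range(3)])
    rect=cv2.minAreaRect(q[:,:2].astype(np.float32)*1000)
    # housing
    h=W[(np.hypot(u-a,v-b)<35)&(W[...,2]>.034)&(W[...,2]<.07)];hr=cv2.minAreaRect(h[:,:2].astype(np.float32)*1000)
    print(n,m.sum(),q.mean(0).round(4),"medz",np.median(q[:,2]).round(4),rect,"house",hr)
for n,(a,b) in dict(machine=(250,210),machfront=(325,190),plate=(190,80),mouse=(360,175),ring=(330,275),block=(265,306),loupe=(427,383),benchA=(420,420),benchB=(300,300),kb=(520,180),mon=(740,200)).items():
    print(n,W[int(b*.64),int(a*.64)].round(3))
E
```

```text
[[ 0.36  -0.933 -0.001]
 [-0.933 -0.36   0.002]
 [-0.002  0.    -1.   ]]
sq 198 [ 0.4053 -0.1788  0.0551] medz 0.0553 ((405.61614990234375, -178.75115966796875), (31.83540916442871, 31.817338943481445), 59.10479736328125) house ((405.6459655761719, -178.84043884277344), (65.71249389648438, 65.642822265625), 58.29963302612305)
ro 255 [ 0.5118 -0.2732  0.0565] medz 0.0565 ((511.65289306640625, -273.2088623046875), (39.34123992919922, 39.57656478881836), 71.19617462158203) house ((497.99896240234375, -283.299072265625), (93.06437683105469, 86.53141784667969), 71.8616943359375)
bar 218 [ 0.4124 -0.3457  0.0565] medz 0.0567 ((412.48577880859375, -346.5635986328125), (19.794612884521484, 54.285614013671875), 3.3916726112365723) house ((412.8731689453125, -346.4532775878906), (64.5802001953125, 64.9944839477539), 0.5313201546669006)
machine [ 0.528 -0.063  0.236]
machfront [ 0.611 -0.12  -0.001]
plate [0.69  0.02  0.216]
mouse [ 0.623 -0.176  0.038]
ring [ 0.475 -0.132  0.017]
block [ 0.429 -0.035  0.026]
loupe [ 0.315 -0.279  0.023]
benchA [ 0.259 -0.268 -0.   ]
benchB [ 0.438 -0.085  0.001]
kb [ 0.623 -0.417  0.021]
mon [ 0.58  -0.714  0.085]
```

>>> {"api": "step_arm", "payload": {
  "increments": [
    {"slide":[-0.0156,-0.0262,0],"grip":1},
    {"slide":[-0.0156,-0.0262,0],"grip":1},
    {"slide":[-0.0156,-0.0262,0],"grip":1},
    {"slide":[-0.0156,-0.0262,0],"grip":1},
    {"slide":[-0.0156,-0.0262,0],"grip":1},
    {"slide":[-0.0156,-0.0262,0],"grip":1},
    {"slide":[-0.0156,-0.0262,0],"grip":1},
    {"slide":[-0.0156,-0.0262,0],"grip":1},
    {"slide":[-0.0156,-0.0262,0],"grip":1},
    {"slide":[-0.0156,-0.0262,0],"grip":1},
    {"slide":[-0.0156,-0.0262,0],"grip":1},
    {"slide":[-0.0156,-0.0262,0],"grip":1}
  ]
}}

```text
schema error: expected keys slide, turn, grip
```

>>> {"api": "step_arm", "payload": {
  "increments": [
    {"slide":[-0.0156,-0.0262,0],"turn":[0,0,0],"grip":1},
    {"slide":[-0.0156,-0.0262,0],"turn":[0,0,0],"grip":1},
    {"slide":[-0.0156,-0.0262,0],"turn":[0,0,0],"grip":1},
    {"slide":[-0.0156,-0.0262,0],"turn":[0,0,0],"grip":1},
    {"slide":[-0.0156,-0.0262,0],"turn":[0,0,0],"grip":1},
    {"slide":[-0.0156,-0.0262,0],"turn":[0,0,0],"grip":1},
    {"slide":[-0.0156,-0.0262,0],"turn":[0,0,0],"grip":1},
    {"slide":[-0.0156,-0.0262,0],"turn":[0,0,0],"grip":1},
    {"slide":[-0.0156,-0.0262,0],"turn":[0,0,0],"grip":1},
    {"slide":[-0.0156,-0.0262,0],"turn":[0,0,0],"grip":1},
    {"slide":[-0.0156,-0.0262,0],"turn":[0,0,0],"grip":1},
    {"slide":[-0.0156,-0.0262,0],"turn":[0,0,0],"grip":1}
  ]
}}

```text
clock: 1.1
eef_pos: [0.4063, -0.1774, 0.231]
tool_rot: [0.824, -0.566, -0.0, 0.0]
ft_force: [0.2, -1.0, -0.3]
grip_width: -0.0
```

>>> {"api": "step_arm", "payload": {
  "increments": [
    {"slide":[0.001,0.001,0.02],"turn":[0,0,0],"grip":1},
    {"slide":[0,0,0.025],"turn":[0,0,0],"grip":1},
    {"slide":[0,0,0.025],"turn":[0,0,0],"grip":1},
    {"slide":[0,0,0.025],"turn":[0,0,0],"grip":1},
    {"slide":[0,0,0.025],"turn":[0,0,0],"grip":1},
    {"slide":[0,0,0.02],"turn":[0,0,0],"grip":1},
    {"slide":[0,0,0.015],"turn":[0,0,0],"grip":1},
    {"slide":[0,0,0.007],"turn":[0,0,0],"grip":1},
    {"slide":[0,0,0],"turn":[0,0,0],"grip":1},
    {"slide":[0,0,0],"turn":[0,0,0],"grip":1}
  ]
}}

```text
clock: 1.93
eef_pos: [0.4053, -0.1801, 0.0694]
tool_rot: [0.824, -0.566, -0.0, 0.0]
ft_force: [0.1, -0.5, -0.2]
grip_width: 0.0003
```

```bash
python3 - <<'E'
from workcell import camera
import cv2
p,d=camera("top"); a=cv2.resize(p[130:230,180:340,::-1],(800,500),interpolation=cv2.INTER_CUBIC)
cv2.imwrite("pics/t2.png",a)
p,d=camera("scene"); cv2.imwrite("pics/s2.png",cv2.resize(p[150:300,180:380,::-1],(800,600),interpolation=cv2.INTER_CUBIC))
E
```

```text
(no output)
```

View pics/s2.png

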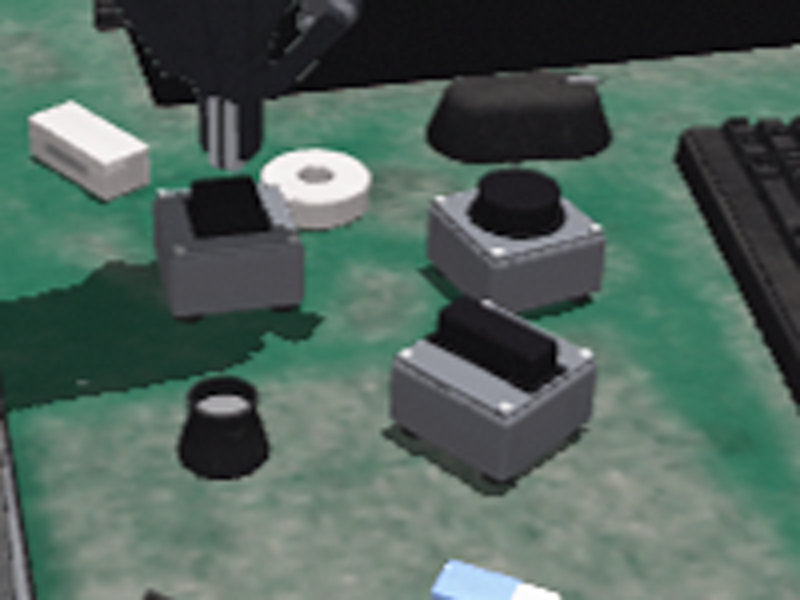

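The close-up shows the shut fingertips at (228,168), just above the square key, whose centre is near (228,205). I'll press in small steps.

>>> {"api": "step_arm", "payload": {
  "increments": [
    {"slide":[0,0.001,0.006],"turn":[0,0,0],"grip":1},
    {"slide":[0,0,0.004],"turn":[0,0,0],"grip":1},
    {"slide":[0,0,0.002],"turn":[0,0,0],"grip":1},
    {"slide":[0,0,0.002],"turn":[0,0,0],"grip":1},
    {"slide":[0,0,0.001],"turn":[0,0,0],"grip":1},
    {"slide":[0,0,0.001],"turn":[0,0,0],"grip":1},
    {"slide":[0,0,0],"turn":[0,0,0],"grip":1}
  ]
}}

```text
clock: 2.62
eef_pos: [0.4042, -0.1804, 0.0533]
tool_rot: [0.824, -0.566, -0.0, 0.0]
ft_force: [0.2, -0.1, -0.5]
grip_width: 0.0001
```

>>> {"api": "step_arm", "payload": {
  "increments": [
    {"slide":[0,0,0.001],"turn":[0,0,0],"grip":1},
    {"slide":[0,0,0.0],"turn":[0,0,0],"grip":1}
  ]
}}

```text
clock: 2.78
eef_pos: [0.4043, -0.1805, 0.0523]
tool_rot: [0.824, -0.566, -0.0, 0.0]
ft_force: [-0.8, 0.6, 1.3]
grip_width: 0.0
```

>>> {"api": "step_arm", "payload": {
  "increments": [
    {"slide":[0,0,0.001],"turn":[0,0,0],"grip":1},
    {"slide":[0,0,0.0],"turn":[0,0,0],"grip":1}
  ]
}}

```text
clock: 2.95
eef_pos: [0.4043, -0.1805, 0.0513]
tool_rot: [0.824, -0.566, -0.0, 0.0]
ft_force: [-0.9, 0.5, 2.9]
grip_width: -0.0003
```

```bash
python3 - <<'E'
from workcell import camera
import cv2
p,d=camera("scene"); cv2.imwrite("pics/s3.png",cv2.resize(p[170:250,200:300,::-1],(750,600),interpolation=cv2.INTER_CUBIC))
E
```

```text
(no output)
```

View pics/s3.png

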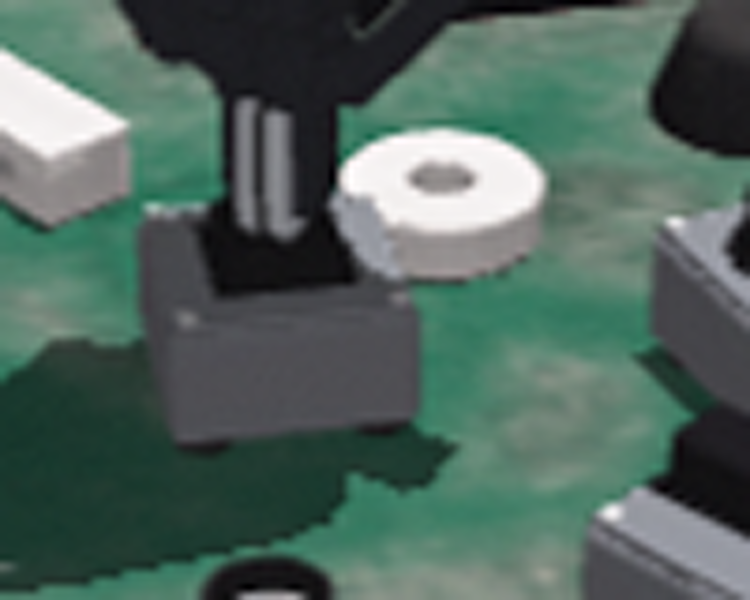

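The fingertips at (275,235) rest on the middle of the square key and the force has begun to rise. I'll go on.

>>> {"api": "step_arm", "payload": {
  "increments": [
    {"slide":[0,0,0.001],"turn":[0,0,0],"grip":1},
    {"slide":[0,0,0.001],"turn":[0,0,0],"grip":1},
    {"slide":[0,0,0.001],"turn":[0,0,0],"grip":1},
    {"slide":[0,0,0],"turn":[0,0,0],"grip":1}
  ]
}}

```text
clock: 3.33
eef_pos: [0.4043, -0.1805, 0.0481]
tool_rot: [0.824, -0.566, -0.0, 0.0]
ft_force: [-0.3, 0.8, 1.2]
grip_width: -0.0002
```

>>> {"api": "step_arm", "payload": {
  "increments": [
    {"slide":[0,0,0.001],"turn":[0,0,0],"grip":1},
    {"slide":[0,0,0.001],"turn":[0,0,0],"grip":1},
    {"slide":[0,0,0],"turn":[0,0,0],"grip":1}
  ]
}}

```text
clock: 3.58
eef_pos: [0.4043, -0.1805, 0.0461]
tool_rot: [0.825, -0.566, -0.0, 0.0]
ft_force: [-1.5, 0.3, 2.0]
grip_width: 0.0004
```

>>> {"api": "step_arm", "payload": {
  "increments": [
    {"slide":[0,0,0.0007],"turn":[0,0,0],"grip":1},
    {"slide":[0,0,0],"turn":[0,0,0],"grip":1}
  ]
}}

```text
clock: 3.75
eef_pos: [0.4043, -0.1805, 0.046]
tool_rot: [0.824, -0.566, 0.0, 0.0]
ft_force: [-3.5, 1.2, 7.2]
grip_width: 0.0001
```

```bash
python3 - <<'E'
from h import *
from workcell import camera, telemetry
print([telemetry.get_obs()[k] for k in("ft_force","eef_pos")])
for n in("top","scene"):
    p,d=camera(n);v,u=np.mgrid[:384,:512];W=pts(n,np.c_[u.ravel(),v.ravel()],d.ravel()).reshape(384,512,3)
    r=np.hypot(W[...,0]-.4055,W[...,1]+.1788)
    m=(p.max(2)<75)&(r<.02)&(W[...,2]>.03)&(W[...,2]<.075)
    print(n,np.histogram(W[m][:,2],bins=np.arange(.038,.075,.002)))
    m=(p.max(2)>75)&(r<.04)&(W[...,2]>.034)&(W[...,2]<.046)
    print(" housing z",np.median(W[m][:,2]))
print(telemetry.get_obs()["ft_force"])
E
```

```text
[array([-3.47940965,  1.15396157,  7.20813551]), array([ 0.40429119, -0.18049013,  0.04596775])]
top (array([0, 0, 0, 0, 0, 0, 0, 0, 0, 0, 0, 0, 0, 0, 0, 0, 0, 0]), array([0.038, 0.04 , 0.042, 0.044, 0.046, 0.048, 0.05 , 0.052, 0.054,
       0.056, 0.058, 0.06 , 0.062, 0.064, 0.066, 0.068, 0.07 , 0.072,
       0.074]))
 housing z nan
scene (array([ 2, 28, 17, 43, 26,  0,  1,  4,  6,  8,  7,  9,  6,  7,  9,  7,  7,
        6]), array([0.038, 0.04 , 0.042, 0.044, 0.046, 0.048, 0.05 , 0.052, 0.054,
       0.056, 0.058, 0.06 , 0.062, 0.064, 0.066, 0.068, 0.07 , 0.072,
       0.074]))
 housing z 0.03974456331989526
[-2.63504574  0.18988457  7.80107865]
  return _methods._mean(a, axis=axis, dtype=dtype,
  ret = ret.dtype.type(ret / rcount)
```

The square key is at its stop: z is about 0.046 and the force 7 N. I'll lift and move over the round key.

>>> {"api": "step_arm", "payload": {
  "increments": [
    {"slide":[0,0,-0.01],"turn":[0,0,0],"grip":1},
    {"slide":[0,0,-0.03],"turn":[0,0,0],"grip":1},
    {"slide":[0,0,-0.04],"turn":[0,0,0],"grip":1},
    {"slide":[0.0209,-0.0112,0],"turn":[0,0,0],"grip":1},
    {"slide":[0.0209,-0.0112,0],"turn":[0,0,0],"grip":1},
    {"slide":[0.0209,-0.0112,0],"turn":[0,0,0],"grip":1},
    {"slide":[0.0209,-0.0112,0],"turn":[0,0,0],"grip":1},
    {"slide":[0.0209,-0.0112,0],"turn":[0,0,0],"grip":1},
    {"slide":[0.0209,-0.0112,0],"turn":[0,0,0],"grip":1},
    {"slide":[0,0,0],"turn":[0,0,0],"grip":1},
    {"slide":[0,0,0],"turn":[0,0,0],"grip":1}
  ]
}}

```text
clock: 4.77
eef_pos: [0.5127, -0.2739, 0.1245]
tool_rot: [0.824, -0.566, -0.0, -0.0]
ft_force: [-0.3, 1.2, 0.6]
grip_width: -0.0003
```

```bash
python3 - <<'E'
from h import *
from workcell import camera
p,d=camera("top");v,u=np.mgrid[:384,:512];W=pts("top",np.c_[u.ravel(),v.ravel()],d.ravel()).reshape(384,512,3)
r=np.hypot(W[...,0]-.4055,W[...,1]+.1788)
m=(r<.01)&(W[...,2]<.07)
print("key sq",m.sum(),np.median(W[m],0))
m=(r<.05)&(W[...,2]>.034)&(W[...,2]<.07);print(cv2.minAreaRect(W[m][:,:2].astype(np.float32)*1000))
E
```

```text
key sq 0 [nan nan nan]
((0.0, 0.0), (0.0, 0.0), 0.0)
  return _methods._mean(a, axis=axis, dtype=dtype,
  ret = um.true_divide(
```

>>> {"api": "step_arm", "payload": {
  "increments": [
    {"slide":[0,0,0.03],"turn":[0,0,0],"grip":1},
    {"slide":[0,0,0.023],"turn":[0,0,0],"grip":1},
    {"slide":[0,0,0.009],"turn":[0,0,0],"grip":1},
    {"slide":[0,0,0],"turn":[0,0,0],"grip":1}
  ]
}}

```text
clock: 5.15
eef_pos: [0.5093, -0.2715, 0.0609]
tool_rot: [0.825, -0.566, -0.003, 0.0]
ft_force: [-0.3, 0.4, -0.7]
grip_width: -0.0001
```

```bash
python3 - <<'E'
from h import *
from workcell import camera
p,d=camera("scene");v,u=np.mgrid[:384,:512];W=pts("scene",np.c_[u.ravel(),v.ravel()],d.ravel()).reshape(384,512,3)
r=np.hypot(W[...,0]-.4055,W[...,1]+.1788)
m=(r<.01)&(W[...,2]<.07)
print("key sq",m.sum(),np.median(W[m],0))
cv2.imwrite("pics/s4.png",cv2.resize(p[170:290,200:360,::-1],(800,600),interpolation=cv2.INTER_CUBIC))
E
```

```text
key sq 39 [ 0.4058902  -0.17950446  0.046272  ]
```

View pics/s4.png

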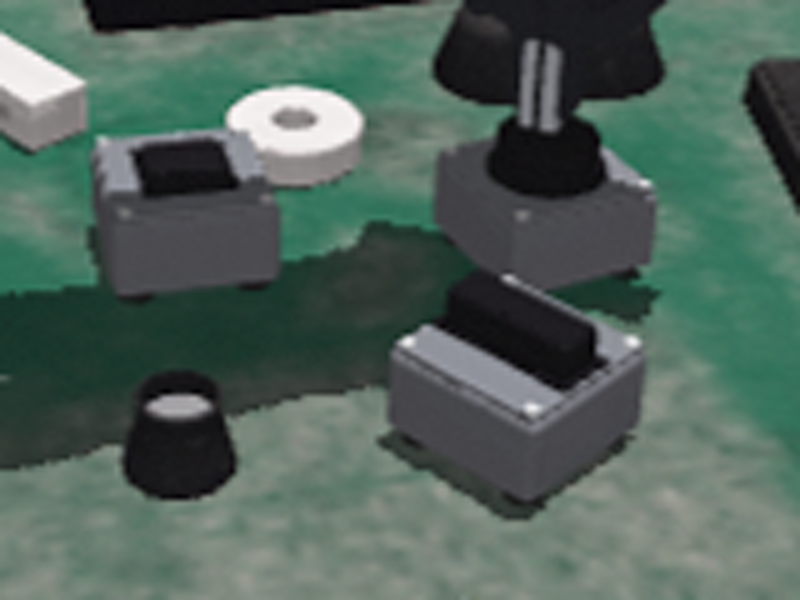

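The square key is down (top at 0.046) and its box has not moved. The fingertips at (540,125) stand over the round key, so I'll press it.

>>> {"api": "step_arm", "payload": {
  "increments": [
    {"slide":[0,0,0.004],"turn":[0,0,0],"grip":1},
    {"slide":[0,0,0.002],"turn":[0,0,0],"grip":1},
    {"slide":[0,0,0.001],"turn":[0,0,0],"grip":1},
    {"slide":[0,0,0.001],"turn":[0,0,0],"grip":1},
    {"slide":[0,0,0.001],"turn":[0,0,0],"grip":1},
    {"slide":[0,0,0.001],"turn":[0,0,0],"grip":1},
    {"slide":[0,0,0.001],"turn":[0,0,0],"grip":1},
    {"slide":[0,0,0],"turn":[0,0,0],"grip":1}
  ]
}}

```text
clock: 5.87
eef_pos: [0.5126, -0.2736, 0.053]
tool_rot: [0.824, -0.566, 0.001, -0.0]
ft_force: [0.1, 0.2, 2.6]
grip_width: 0.0001
```

>>> {"api": "step_arm", "payload": {
  "increments": [
    {"slide":[0,0,0.001],"turn":[0,0,0],"grip":1},
    {"slide":[0,0,0.001],"turn":[0,0,0],"grip":1},
    {"slide":[0,0,0],"turn":[0,0,0],"grip":1}
  ]
}}

```text
clock: 6.12
eef_pos: [0.5126, -0.2736, 0.0508]
tool_rot: [0.824, -0.566, 0.001, -0.0]
ft_force: [1.0, -0.6, 3.5]
grip_width: -0.0001
```

>>> {"api": "step_arm", "payload": {
  "increments": [
    {"slide":[0,0,0.001],"turn":[0,0,0],"grip":1},
    {"slide":[0,0,0.001],"turn":[0,0,0],"grip":1},
    {"slide":[0,0,0.001],"turn":[0,0,0],"grip":1},
    {"slide":[0,0,0],"turn":[0,0,0],"grip":1}
  ]
}}

```text
clock: 6.45
eef_pos: [0.5125, -0.2736, 0.0476]
tool_rot: [0.824, -0.566, 0.0, -0.0]
ft_force: [0.7, -0.4, 2.1]
grip_width: 0.0
```

>>> {"api": "step_arm", "payload": {
  "increments": [
    {"slide":[0,0,0.001],"turn":[0,0,0],"grip":1},
    {"slide":[0,0,0],"turn":[0,0,0],"grip":1}
  ]
}}

```text
clock: 6.62
eef_pos: [0.5125, -0.2736, 0.0466]
tool_rot: [0.824, -0.566, 0.0, -0.0]
ft_force: [2.6, -0.2, 3.0]
grip_width: -0.0003
```

>>> {"api": "step_arm", "payload": {
  "increments": [
    {"slide":[0,0,-0.01],"turn":[0,0,0],"grip":1},
    {"slide":[0,0,-0.03],"turn":[0,0,0],"grip":1},
    {"slide":[0,0,-0.04],"turn":[0,0,0],"grip":1},
    {"slide":[0.0053,0.0199,0],"turn":[0,0,0],"grip":1},
    {"slide":[0.0053,0.0199,0],"turn":[0,0,0],"grip":1},
    {"slide":[0.0053,0.0199,0],"turn":[0,0,0],"grip":1},
    {"slide":[0.0053,0.0199,0],"turn":[0,0,0],"grip":1},
    {"slide":[0.0053,0.0199,0],"turn":[0,0,0],"grip":1},
    {"slide":[0.0053,0.0199,0],"turn":[0,0,0],"grip":1},
    {"slide":[0,0,0],"turn":[0,0,0],"grip":1},
    {"slide":[0,0,0],"turn":[0,0,0],"grip":1}
  ]
}}

```text
clock: 7.53
eef_pos: [0.4107, -0.3458, 0.1263]
tool_rot: [0.824, -0.567, -0.001, -0.0]
ft_force: [-0.5, -0.1, 0.3]
grip_width: -0.0
```

```bash
cat >> h.py <<'E'
def chk(n):
    from workcell import camera
    p,d=camera(n);v,u=np.mgrid[:384,:512];W=pts(n,np.c_[u.ravel(),v.ravel()],d.ravel()).reshape(384,512,3)
    for k,c in dict(sq=(.4055,-.1788),ro=(.5118,-.2732),bar=(.4124,-.3463)).items():
        r=np.hypot(W[...,0]-c[0],W[...,1]-c[1]);m=(r<.008)&(W[...,2]<.07)
        h=W[(r<.049)&(W[...,2]>.034)&(W[...,2]<.06)][:,:2].astype(np.float32)*1000
        print(n,k,m.sum(),np.median(W[m][:,2]) if m.any() else 0,cv2.minAreaRect(h)[:2] if len(h) else "")
    return p
E
python3 -c "
from h import *
p=chk('scene');chk('top')
cv2.imwrite('pics/s5.png',cv2.resize(p[170:290,200:360,::-1],(800,600),interpolation=cv2.INTER_CUBIC))"
```

```text
scene sq 28 0.04589372430969091 ((403.5900573730469, -178.7196807861328), (66.47793579101562, 64.6967544555664))
scene ro 27 0.04633979259182841 ((509.79901123046875, -273.6365966796875), (67.98954772949219, 65.61321258544922))
scene bar 35 0.056148912944949725 ((410.0019226074219, -347.2833251953125), (66.1218490600586, 65.76472473144531))
top sq 39 0.046918039635288844 ((405.6265869140625, -178.64877319335938), (65.82026672363281, 65.42179870605469))
top ro 36 0.047584906901391444 ((512.2421264648438, -273.39190673828125), (65.42460632324219, 65.58406066894531))
top bar 0 0 ((429.8126525878906, -325.3210144042969), (30.200204849243164, 23.079755783081055))
```

View pics/s5.png

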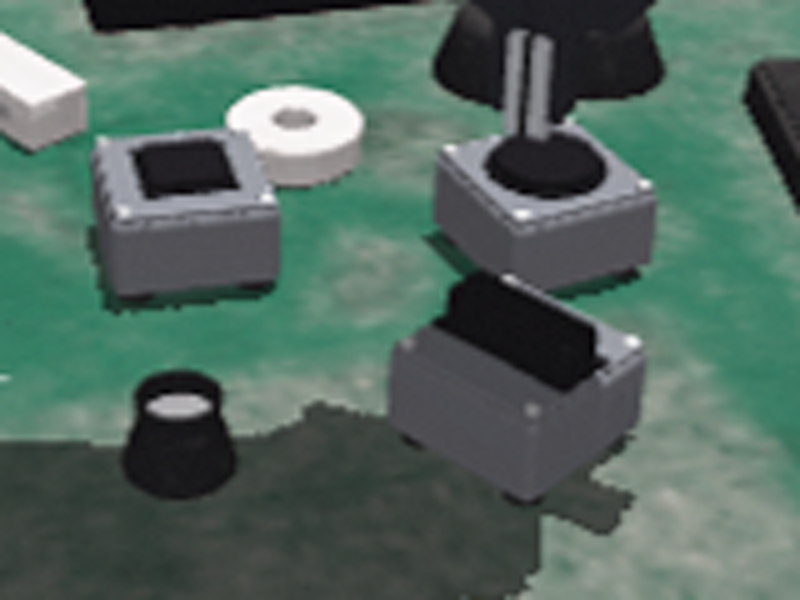

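The square and round keys are both flush (tops about 0.046). The bar is still up at 0.056 and the fingers are above it, so it is next.

>>> {"api": "step_arm", "payload": {
  "increments": [
    {"slide":[0.0005,-0.0014,0.025],"turn":[0,0,0],"grip":1},
    {"slide":[0,0,0.025],"turn":[0,0,0],"grip":1},
    {"slide":[0,0,0.013],"turn":[0,0,0],"grip":1},
    {"slide":[0,0,0.004],"turn":[0,0,0],"grip":1},
    {"slide":[0,0,0.002],"turn":[0,0,0],"grip":1},
    {"slide":[0,0,0.001],"turn":[0,0,0],"grip":1},
    {"slide":[0,0,0.001],"turn":[0,0,0],"grip":1},
    {"slide":[0,0,0.001],"turn":[0,0,0],"grip":1},
    {"slide":[0,0,0],"turn":[0,0,0],"grip":1}
  ]
}}

```text
clock: 8.38
eef_pos: [0.4146, -0.3464, 0.0557]
tool_rot: [0.825, -0.566, 0.001, -0.0]
ft_force: [1.2, 0.4, 1.7]
grip_width: 0.0004
```

>>> {"api": "step_arm", "payload": {
  "increments": [
    {"slide":[0,0,0.001],"turn":[0,0,0],"grip":1},
    {"slide":[0,0,0.001],"turn":[0,0,0],"grip":1},
    {"slide":[0,0,0.001],"turn":[0,0,0],"grip":1},
    {"slide":[0,0,0],"turn":[0,0,0],"grip":1}
  ]
}}

```text
clock: 8.72
eef_pos: [0.4146, -0.3464, 0.0522]
tool_rot: [0.825, -0.566, 0.001, -0.0]
ft_force: [2.6, -0.3, 4.4]
grip_width: -0.0
```

>>> {"api": "step_arm", "payload": {
  "increments": [
    {"slide":[0,0,0.001],"turn":[0,0,0],"grip":1},
    {"slide":[0,0,0.001],"turn":[0,0,0],"grip":1},
    {"slide":[0,0,0.001],"turn":[0,0,0],"grip":1},
    {"slide":[0,0,0],"turn":[0,0,0],"grip":1}
  ]
}}

```text
clock: 9.05
eef_pos: [0.4141, -0.3463, 0.0487]
tool_rot: [0.824, -0.566, 0.001, 0.0]
ft_force: [3.0, -0.9, 4.1]
grip_width: 0.0001
```

>>> {"api": "step_arm", "payload": {
  "increments": [
    {"slide":[0,0,0.001],"turn":[0,0,0],"grip":1},
    {"slide":[0,0,0.001],"turn":[0,0,0],"grip":1},
    {"slide":[0,0,0],"turn":[0,0,0],"grip":1}
  ]
}}

```text
clock: 9.3
eef_pos: [0.4137, -0.3462, 0.0465]
tool_rot: [0.824, -0.566, 0.0, 0.0]
ft_force: [2.8, -0.6, 4.2]
grip_width: -0.0001
```

>>> {"api": "step_arm", "payload": {
  "increments": [
    {"slide":[0,0,-0.01],"turn":[0,0,0],"grip":1},
    {"slide":[0,0,-0.03],"turn":[0,0,0],"grip":1},
    {"slide":[0,0,-0.04],"turn":[0,0,0],"grip":1},
    {"slide":[0,0,-0.04],"turn":[0,0,0],"grip":1},
    {"slide":[0.0065,0.0293,0],"turn":[0,0,0],"grip":1},
    {"slide":[0.0065,0.0293,0],"turn":[0,0,0],"grip":1},
    {"slide":[0.0065,0.0293,0],"turn":[0,0,0],"grip":1},
    {"slide":[0.0065,0.0293,0],"turn":[0,0,0],"grip":1},
    {"slide":[0.0065,0.0293,0],"turn":[0,0,0],"grip":1},
    {"slide":[0.0065,0.0293,0],"turn":[0,0,0],"grip":1},
    {"slide":[0,0,0],"turn":[0,0,0],"grip":1},
    {"slide":[0,0,0],"turn":[0,0,0],"grip":1}
  ]
}}

```text
clock: 10.3
eef_pos: [0.2612, -0.4449, 0.166]
tool_rot: [0.823, -0.567, -0.002, -0.001]
ft_force: [0.0, -0.2, 1.1]
grip_width: -0.0001
```

```bash
python3 -c "
from h import *
chk('scene');p=chk('top')
cv2.imwrite('pics/t6.png',cv2.resize(p[:,:,::-1],(800,600),interpolation=cv2.INTER_CUBIC))"
```

```text
scene sq 27 0.04605253049252184 ((403.315185546875, -179.5670166015625), (66.92720031738281, 65.71054077148438))
scene ro 0 0 ((509.37384033203125, -275.1915283203125), (65.54312133789062, 63.850162506103516))
scene bar 39 0.04682950788749263 ((410.2394714355469, -347.6933288574219), (65.76495361328125, 65.4514389038086))
top sq 40 0.04669472811182468 ((405.56781005859375, -178.6667022705078), (65.85639190673828, 65.47269439697266))
top ro 38 0.047375481413767184 ((511.9195251464844, -273.2986755371094), (65.38319396972656, 65.69822692871094))
top bar 39 0.04716470689511065 ((412.83941650390625, -346.4671936035156), (64.60667419433594, 64.92019653320312))
```

View pics/t6.png

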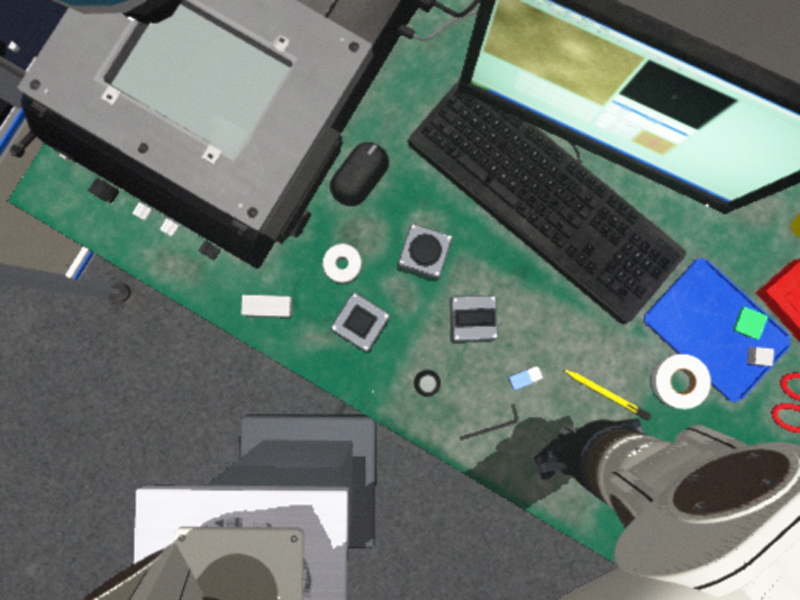

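The final top view shows all three keys down, at (360,320), (426,249) and (475,318). The boxes, block, ring, loupe and eraser are where they were, and the arm is clear.

```bash
python3 -c "
from workcell import bot
print(bot.job_done())"
```

```text
the job is handed in; nothing more can be done
None
```

I pressed the square, round and bar keys in that order with the shut fingertips, then backed the arm clear and handed the job in at about 10.4 s. No verdict was reported.

- **Keys:** the last check showed the key tops at 46.7 mm (square), 47.4 mm (round) and 47.2 mm (bar) above the bench. That is about 9 of the 10 mm down for each.
- **Force:** the highest upward reading I saw while pressing was about 8 N. The force signal was noisy and I only read it between moves.
- **Boxes:** each stood within about 0.1 mm of its starting position in the top view. The exception is the round box, whose first outline was spoiled, so I compared its centre with the starting key centre instead; they agree within 0.3 mm.
- **Bystanders:** the block, ring gauge, loupe and eraser looked unmoved in the picture. I did not measure their positions.
- **Disagreements:** the scene camera places the boxes about 2 mm off the top camera, within the stated calibration error. Its last view of the round key was hidden, but just after that key was pressed it read 46.3 mm.

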